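# Flip the stock tags on the bench plate

### The arm

A 6-joint arm with a two-finger parallel gripper is mounted at the origin on the work surface. World frame = base frame: x ahead of the robot, y to its left, z up, the work surface at z = 0. Lengths are in m, angles in rad, forces in N, time in s.
With the tool pointing down it reaches from about 0.325 to 0.9 m from the base axis. Payload 6.1 kg.
Tool frame: the origin (TCP) lies at the very end of the fingers, on their centre line; the grasp point (between the pads) lies 19 mm behind it (ctrl.hold_point_z is the distance from the TCP to the grasp point, in m); z points along the fingers, y is the line along which they close (so a half turn about z gives the same grasp; the last joint's range is limited). The gripper opens to 85 mm and grips with 20 to 120 N. Pads are 22 mm wide; open, the fingers measure 114 mm over their backs; the gripper's body (76 mm by 85 mm) begins 54 mm behind the grasp point. The pads swing forward as they close: fully open they stand 13 mm farther back than shut.
Start: joints at [-1.433, 0.22, 1.526, -0, 1.395, -0.126], TCP at [0.163, -0.603, 0.231] pointing down, gripper open.
Joint ranges: [-2.98, 2.98], [-0.91, 2.08], [0.09, 2.57], [-1.24, 4.39], [0.2, 2.65], [-2.68, 2.68]. Speed limits (rad/s): [2.57, 2.57, 3.01, 3.14, 3.14, 3.14].

### API

Orientations are given as a 3x3 rotation matrix whose columns are the frame's x, y, z axes.
In Python, from station import ctrl gives the robot as it stands.
- The arm moves only by the tool play_rows, never from a script. Its argument "targets" is a list of rows, each a list of 7 numbers: the closure, from 0 (fully open) to 1 (shut), then the shift along the tool's x, y, z in mm, then the turn, a rotation vector about the tool's x, y, z in rad. In form: [[claw, dx, dy, dz, ax, ay, az], ...]. A call has 1 to 20 rows; each row shifts and turns the commanded pose from where the row before left it, along the tool's axes as they then stand; what a row does not reach is not made up. A row lasts 1/10 s, in which the tool goes at most 50 mm and 8.59 degrees, less where a joint would pass 70% of its speed; a pose out of reach is approached as far as the arm can. A call with a gripper value outside its range is refused whole. The fingers move at their own pace and stop on an object; "force" is the grip in N (left out, the last holds). Time passes only in rows, so rows that do not move let the fingers close. It gives the time, the measured TCP pose, the force, the opening and the grip force at its end, in the units of the state.
- ctrl.get_state(): the state, without advancing time (a new reading comes with each control period).
- ctrl.camera(name): name is "side" or "top"; returns the picture (384x512x3 uint8, red, green, blue); there is no depth.
- ctrl.calibration(name): a dict with "fov_y" (degrees; the focal length in pixels is half the picture's height over the tangent of half this angle, whatever the lens; pixels are square), "cx", "cy" (the principal point, pixels), "k1" (the pictures are not rectified: a ray, as slopes to the right and down, at radius r is drawn at 1 + k1 r^2 times it, then the intrinsics apply), "world_to_cam" (4x4, takes a point from world to camera coordinates). Camera axes: x right, y down, z forward; pixel columns grow to the right and rows downward; lengths in m; the calibration is good to about 2 mm. A picture is of the moment at which its call begins. calibration takes no time and is no camera call.
- ctrl.job_done(): hands the job in; it is judged then, once.
The state is a dict: "time": time; "joint_positions": joint angles; "qd": joint speeds; "joint_efforts": joint torques, N m; "tcp_pos": TCP position; "eef_rot": TCP orientation; "wrist_force": force on the tool from outside, world axes, zero at the start; "wrist_torque": the same for the moment, N m; "finger_gap": finger opening in m; "gripper_force": force on a finger pad.
Only numpy, scipy, OpenCV 4.12 (cv2) and the standard library are available. Lean on these libraries where they do the work, as an engineer would, in place of code of your own. Each camera call takes 0.05 s, during which the arm holds its last target. There are 200 camera calls.

### The job

Each parts bin on the black plate has a hinged tag in front of it that shows green or red, whichever face is turned up. With a fingertip, lightly push over every tag that is wrong, so that the bins full of bolts show green and an empty bin shows red; leave the tags that are already right as they are. Do not pick up or shift the bins or the loose parts standing around.

Things in the scene. Friction and masses are not known exactly. Their poses are not given: they have to be found in the camera images.
- board: Flat black plate lying on the bench, 260 (its x) x 540 (its y) x 6 mm, fixed; its place and yaw vary. Origin: centre of its underside. Four tag stands are screwed on it in one row along its y, 125 mm apart, 80 mm towards the robot from its centre line; a bin stands behind each tag on its +x side.
- stand_a: Fixed aluminium hinge stand carrying tag a: 76 (x) x 36 (y) mm, 30 mm tall at its two lugs; origin: centre of its underside, 6 mm above the bench; axes parallel to the plate's. The tag is a 30 to 55 g flap, 56 mm long (x), 5 mm thick, its green face on +y and red face on -y. The four stands change places from run to run. Two neighbouring tags leaning together leave 55 mm free between.
- tag_a (a joint): Hinge angle of tag a (rad), about the stand's x; starts showing green. 0 = upright. +0.65 (stop): leans to the stand's -y, green face up = shows green. -0.65 (stop): leans to +y, red face up = shows red. Loose, slightly damped, no spring: it falls by its weight to the stop on whichever side of upright it is.
- hinge_a (a point): Middle of the hinge axis of tag a, 28 mm above the bench. The tag's rounded free edge (radius 4 mm) is 50 mm from it: 68 mm above the bench and 30 mm to the side when leaning at a stop, 78 mm up when upright. A fingertip reaching some 15 mm below the edge and pushing it sideways, from the side it leans to, to just past upright flips the tag.
- bay_a (a point): Centre of the bin place of tag a, 140 mm from the hinge along the stand's +x, on the plate; the bin within 55 mm of it is the bin of tag a.
- stand_b: Fixed aluminium hinge stand carrying tag b: 76 (x) x 36 (y) mm, 30 mm tall at its two lugs; origin: centre of its underside, 6 mm above the bench; axes parallel to the plate's. The tag is a 30 to 55 g flap, 56 mm long (x), 5 mm thick, its green face on +y and red face on -y. The four stands change places from run to run. Two neighbouring tags leaning together leave 55 mm free between.
- tag_b (a joint): Hinge angle of tag b (rad), about the stand's x; starts showing red. 0 = upright. +0.65 (stop): leans to the stand's -y, green face up = shows green. -0.65 (stop): leans to +y, red face up = shows red. Loose, slightly damped, no spring: it falls by its weight to the stop on whichever side of upright it is.
- hinge_b (a point): Middle of the hinge axis of tag b, 28 mm above the bench. The tag's rounded free edge (radius 4 mm) is 50 mm from it: 68 mm above the bench and 30 mm to the side when leaning at a stop, 78 mm up when upright. A fingertip reaching some 15 mm below the edge and pushing it sideways, from the side it leans to, to just past upright flips the tag.
- bay_b (a point): Centre of the bin place of tag b, 140 mm from the hinge along the stand's +x, on the plate; the bin within 55 mm of it is the bin of tag b.
- stand_c: Fixed aluminium hinge stand carrying tag c: 76 (x) x 36 (y) mm, 30 mm tall at its two lugs; origin: centre of its underside, 6 mm above the bench; axes parallel to the plate's. The tag is a 30 to 55 g flap, 56 mm long (x), 5 mm thick, its green face on +y and red face on -y. The four stands change places from run to run. Two neighbouring tags leaning together leave 55 mm free between.
- tag_c (a joint): Hinge angle of tag c (rad), about the stand's x; starts showing red. 0 = upright. +0.65 (stop): leans to the stand's -y, green face up = shows green. -0.65 (stop): leans to +y, red face up = shows red. Loose, slightly damped, no spring: it falls by its weight to the stop on whichever side of upright it is.
- hinge_c (a point): Middle of the hinge axis of tag c, 28 mm above the bench. The tag's rounded free edge (radius 4 mm) is 50 mm from it: 68 mm above the bench and 30 mm to the side when leaning at a stop, 78 mm up when upright. A fingertip reaching some 15 mm below the edge and pushing it sideways, from the side it leans to, to just past upright flips the tag.
- bay_c (a point): Centre of the bin place of tag c, 140 mm from the hinge along the stand's +x, on the plate; the bin within 55 mm of it is the bin of tag c.
- stand_d: Fixed aluminium hinge stand carrying tag d: 76 (x) x 36 (y) mm, 30 mm tall at its two lugs; origin: centre of its underside, 6 mm above the bench; axes parallel to the plate's. The tag is a 30 to 55 g flap, 56 mm long (x), 5 mm thick, its green face on +y and red face on -y. The four stands change places from run to run. Two neighbouring tags leaning together leave 55 mm free between.
- tag_d (a joint): Hinge angle of tag d (rad), about the stand's x; starts showing red. 0 = upright. +0.65 (stop): leans to the stand's -y, green face up = shows green. -0.65 (stop): leans to +y, red face up = shows red. Loose, slightly damped, no spring: it falls by its weight to the stop on whichever side of upright it is.
- hinge_d (a point): Middle of the hinge axis of tag d, 28 mm above the bench. The tag's rounded free edge (radius 4 mm) is 50 mm from it: 68 mm above the bench and 30 mm to the side when leaning at a stop, 78 mm up when upright. A fingertip reaching some 15 mm below the edge and pushing it sideways, from the side it leans to, to just past upright flips the tag.
- bay_d (a point): Centre of the bin place of tag d, 140 mm from the hinge along the stand's +x, on the plate; the bin within 55 mm of it is the bin of tag d.
- full_1 (a point): Centre, 22 mm up, of a loose blue parts bin 110 x 92 x 45 mm that is FULL: heaped to the rim with steel and brass bolts. The bins change places from run to run.
- full_2 (a point): Centre, 22 mm up, of a loose blue parts bin 110 x 92 x 45 mm that is FULL: heaped to the rim with steel and brass bolts. The bins change places from run to run.
- full_3 (a point): Centre, 22 mm up, of a loose blue parts bin 110 x 92 x 45 mm that is FULL: heaped to the rim with steel and brass bolts. The bins change places from run to run.
- empty (a point): Centre, 22 mm up, of a loose blue parts bin 110 x 92 x 45 mm that is EMPTY. The bins change places from run to run.
- actuator_mid (a point): Bystander: loose black compact air cylinder standing upright, 136 mm tall, steel flange 70 x 45 mm at 79 mm height, rod with blue cap; point on its axis 65 mm up. Beside the plate.
- shoulder_bolt_mid (a point): Bystander: loose bolt standing on its head (26 mm across), 50 mm tall; point on its axis half-way up. On the bench between plate and robot.
- collar_mid (a point): Bystander: loose aluminium shaft collar, 36 mm across, 14 mm high, lying flat; its centre. On the bench between plate and robot.
Mind the look-alikes: they are no part of the job. Leave any pink look-alike of the part that bears full_2 alone.

How it is judged:
At the end, for the whole second after the job is handed in: The three tags whose bins are full lean at the green stop (joint above 0.5 rad) and the tag whose bin is empty at the red stop (below -0.5 rad), all at rest (under 0.2 rad/s); bins and bystanders are within 20 mm of where they started ((not (horizontal distance between bay_a and full_1 below 0.055 m) or value of joint tag_a above 0.5 rad) and (not (horizontal distance between bay_a and full_2 below 0.055 m) or value of joint tag_a above 0.5 rad) and (not (horizontal distance between bay_a and full_3 below 0.055 m) or value of joint tag_a above 0.5 rad) and (not (horizontal distance between bay_b and full_1 below 0.055 m) or value of joint tag_b above 0.5 rad) and (not (horizontal distance between bay_b and full_2 below 0.055 m) or value of joint tag_b above 0.5 rad) and (not (horizontal distance between bay_b and full_3 below 0.055 m) or value of joint tag_b above 0.5 rad) and (not (horizontal distance between bay_c and full_1 below 0.055 m) or value of joint tag_c above 0.5 rad) and (not (horizontal distance between bay_c and full_2 below 0.055 m) or value of joint tag_c above 0.5 rad) and (not (horizontal distance between bay_c and full_3 below 0.055 m) or value of joint tag_c above 0.5 rad) and (not (horizontal distance between bay_d and full_1 below 0.055 m) or value of joint tag_d above 0.5 rad) and (not (horizontal distance between bay_d and full_2 below 0.055 m) or value of joint tag_d above 0.5 rad) and (not (horizontal distance between bay_d and full_3 below 0.055 m) or value of joint tag_d above 0.5 rad) and (not (horizontal distance between bay_a and empty below 0.055 m) or value of joint tag_a below -0.5 rad) and (not (horizontal distance between bay_b and empty below 0.055 m) or value of joint tag_b below -0.5 rad) and (not (horizontal distance between bay_c and empty below 0.055 m) or value of joint tag_c below -0.5 rad) and (not (horizontal distance between bay_d and empty below 0.055 m) or value of joint tag_d below -0.5 rad) and velocity of joint tag_a between -0.2 and 0.2 rad/s and velocity of joint tag_b between -0.2 and 0.2 rad/s and velocity of joint tag_c between -0.2 and 0.2 rad/s and velocity of joint tag_d between -0.2 and 0.2 rad/s and distance of each of full_1, full_2, full_3, empty, actuator_mid, shoulder_bolt_mid, collar_mid from where it was at the start of the episode below 0.02 m); the robot touches nothing.
It fails at once if a tag that was already right is tipped over past upright ((horizontal distance between bay_a and full_1 below 0.055 m and value of joint tag_a below 0 rad) or (horizontal distance between bay_a and full_2 below 0.055 m and value of joint tag_a below 0 rad) or (horizontal distance between bay_a and full_3 below 0.055 m and value of joint tag_a below 0 rad) or (horizontal distance between bay_b and empty below 0.055 m and value of joint tag_b above 0 rad) or (horizontal distance between bay_c and empty below 0.055 m and value of joint tag_c above 0 rad) or (horizontal distance between bay_d and empty below 0.055 m and value of joint tag_d above 0 rad)).
It fails at once if a bin or a bystander is shifted, lifted or toppled (its centre moves more than 20 mm) (distance of any of full_1, full_2, full_3, empty, actuator_mid, shoulder_bolt_mid, collar_mid from where it was at the start of the episode above 0.02 m).
It fails at once if a tag or its stand is pinched or pushed hard (over 25 N) (contact force between any of the fingers, the arm and stand_a above 25 N or contact force between any of the fingers, the arm and stand_b above 25 N or contact force between any of the fingers, the arm and stand_c above 25 N or contact force between any of the fingers, the arm and stand_d above 25 N).
It also fails if it takes over 54 s, if anything falls off the work surface, if the arm or the gripper's body presses on something with over 40 N, if the wrist force passes 120 N, or if a joint passes its speed limit or range.

## Working session

There is one attempt and no reset: what is moved stays moved. The work goes in short steps, Python scripts to look and compute and a tool call to move; the robot and the scene stay as the last step left them, time stands still between calls to the robot, and variables do not carry over. Pictures are saved under pics/ and viewed, at most 10 in all, crops included, and the job is handed in when it is done.

Besides the shell and the picture viewer there is one more tool, called as name(argument=value, ...), one argument or row to a line, values as JSON. play_rows: Moves the arm, as the interface text tells. Its arguments: {"type":"object","properties":{"targets":{"type":"array","items":{"type":"array","items":{"type":"number"}}},"force":{"type":"number"}},"required":["targets"]}

```bash
mkdir -p pics; python3 - <<'E'
from station import ctrl
import cv2
for n in("top","side"):
    im=ctrl.camera(n); cv2.imwrite(f"pics/{n}0.png",cv2.resize(im[:,:,::-1],(800,600),interpolation=cv2.INTER_CUBIC))
    cv2.imwrite(f"{n}_raw.png",im[:,:,::-1])
    print(n,ctrl.calibration(n))
s=ctrl.get_state();print(s["time"],s["tcp_pos"],s["eef_rot"],s["finger_gap"])
E
```

```text
top {'fov_y': 52.6491166472452, 'cx': 256.29872129027336, 'cy': 192.56390382250115, 'k1': -0.08293499743909515, 'world_to_cam': array([[ 0.0171782 , -0.99980049,  0.01019279,  0.08413566],
       [-0.99247021, -0.01828698, -0.12111348,  0.53309135],
       [ 0.12127572, -0.00803553, -0.99258633,  0.94574802],
       [ 0.        ,  0.        ,  0.        ,  1.        ]])}
side {'fov_y': 51.296582419218204, 'cx': 255.98656648402962, 'cy': 192.15036983476665, 'k1': -0.1435598492039253, 'world_to_cam': array([[ 0.99631323, -0.08569132,  0.0041171 , -0.53874407],
       [-0.06332612, -0.76695845, -0.63856444,  0.1420706 ],
       [ 0.05787707,  0.63594948, -0.76955734,  0.79634621],
       [ 0.        ,  0.        ,  0.        ,  1.        ]])}
0.1 [ 0.16289565 -0.60282485  0.23028141] [[ 9.65410034e-01  2.60736290e-01 -2.32787712e-04]
 [ 2.60736279e-01 -9.65408386e-01  1.80000946e-03]
 [ 2.44592580e-04 -1.79844340e-03 -9.99998353e-01]] 0.08571659938049346
```

View pics/top0.png

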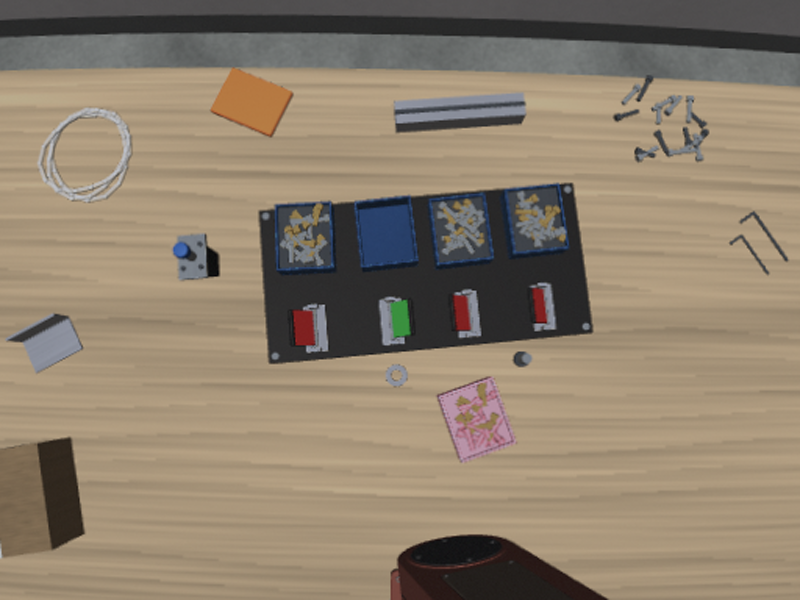

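View pics/side0.png

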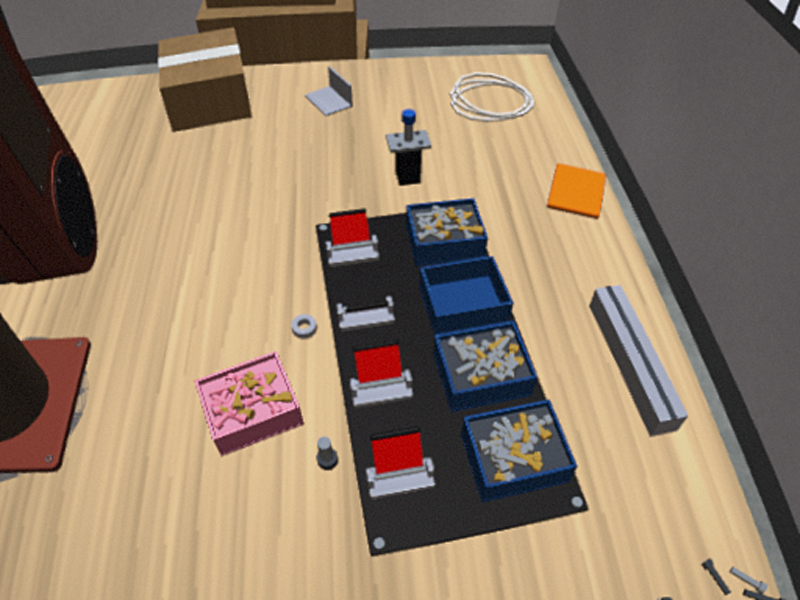

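The top view shows, from left to right (+y to −y):

| Bin pixel | Bin | Tag pixel | Tag shows |
|---|---|---|---|
| (305,237) | full | (305,328) | red |
| (387,232) | empty | (400,318) | green |
| (461,229) | full | (462,313) | red |
| (536,220) | full | (540,306) | red |

All four tags are wrong. The look-alike is the pink bin at (476,420), which is off the plate, so I leave it alone. Next I'll fit the plate and check it with an overlay.

```bash
cat > h.py <<'E'
import numpy as np,cv2
from scipy.optimize import least_squares
from station import ctrl
def proj(n,P):
    c=ctrl.calibration(n);P=np.atleast_2d(P);q=P@c["world_to_cam"][:3,:3].T+c["world_to_cam"][:3,3]
    s=q[:,:2]/q[:,2:];s=s*(1+c["k1"]*(s**2).sum(1,keepdims=True))
    return s*192/np.tan(np.radians(c["fov_y"]/2))+[c["cx"],c["cy"]]
def B(p,L):
    L=np.atleast_2d(L).astype(float);c,s=np.cos(p[2]),np.sin(p[2])
    return np.c_[p[0]+c*L[:,0]-s*L[:,1],p[1]+s*L[:,0]+c*L[:,1],L[:,2]]
E
python3 - <<'E'
from h import *
f=lambda a:(np.array(a)+.5)/1.5625-.5
L=[[.13,.27,.006],[.13,-.27,.006],[-.13,-.27,.006],[-.13,.27,.006]]
top=f([[260,212],[573,183],[593,332],[269,363]])
sid=f([[587,510],[373,554],[317,224]]); Ls=[[.13,-.27,.006],[-.13,-.27,.006],[-.13,.27,.006]]
r=least_squares(lambda p:np.r_[(proj("top",B(p,L))-top).ravel(),(proj("side",B(p,Ls))-sid).ravel()],[.55,0,0])
p=r.x;print(p,r.fun.round(1));np.save("p.npy",p)
ys=[.1875,.0625,-.0625,-.1875];sg=[1,-1,1,1]
H=B(p,[[-.08,y,.028] for y in ys]);print(H)
out=[]
for n,(x0,y0,x1,y1) in dict(top=(165,115,385,240),side=(190,120,390,355)).items():
    im=cv2.imread(n+"_raw.png")[y0:y1,x0:x1];k=3.5 if n=="top" else 2.5
    im=cv2.resize(im,None,fx=k,fy=k,interpolation=cv2.INTER_CUBIC)
    for y,s in zip(ys,sg):
        for a,col in(([[-.108,y,.028],[-.052,y,.028]],(255,255,0)),([[-.108,y+s*.03,.068],[-.052,y+s*.03,.068]],(255,0,255))):
            q=((proj(n,B(p,a))-[x0,y0]+.5)*k).astype(int);cv2.line(im,tuple(map(int,q[0])),tuple(map(int,q[1])),col,1)
    q=((proj(n,B(p,L))-[x0,y0]+.5)*k).astype(int);cv2.polylines(im,[q.astype(np.int32)],True,(0,255,255),1)
    cv2.imwrite(f"pics/ov_{n}.png",im)
E
```

```text
[0.58713164 0.05440334 0.11072299] [-1.  -1.6  0.2 -0.5  0.3  0.4 -0.3  0.2  1.9 -0.5 -1.7  0.9 -1.2 -0.3]
[[ 0.48690336  0.23191543  0.028     ]
 [ 0.50071547  0.10768087  0.028     ]
 [ 0.51452758 -0.01655369  0.028     ]
 [ 0.52833969 -0.14078825  0.028     ]]
```

View pics/ov_top.png

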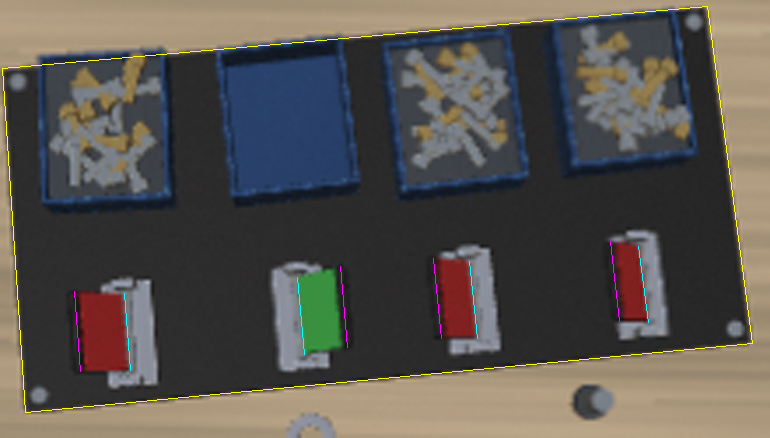

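View pics/ov_side.png

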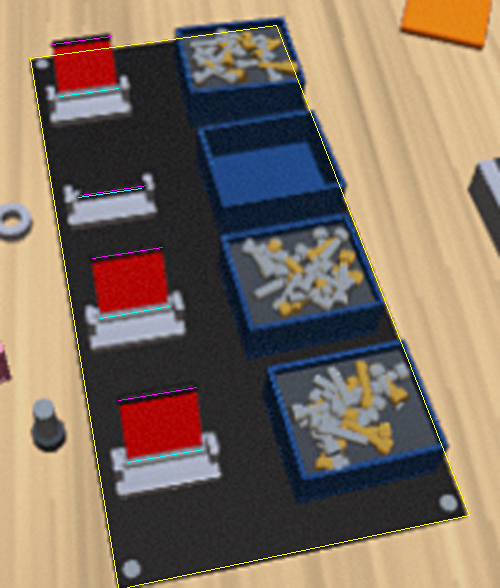

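The overlay matches the hinges and tag edges in both views, with tags 1, 3 and 4 showing red and leaning +y, and tag 2 showing green and leaning −y. The bin at top-crop (290,125) is the empty one. I'll shut the fingers, align the tool with the plate, then work out the moves.

play_rows(
  targets=[
    [1,0,0,0,0,0,0.076],
    [1,0,0,0,0,0,0.076],
    [1,0,0,0,0,0,0],
    [1,0,0,0,0,0,0],
    [1,0,0,0,0,0,0],
  ],
  force=20,
)

```text
time: 0.6
tcp_pos: [0.1629, -0.6033, 0.2311]
eef_rot: [[0.994, 0.113, -0.0], [0.113, -0.994, 0.0], [-0.0, -0.0, -1.0]]
wrist_force: [0.3, 0.2, 0.5]
finger_gap: 0.0125
gripper_force: 0.0
```

```bash
cat > go.py <<'E'
from h import *
p=np.load("p.npy");s=ctrl.get_state();R=np.array(s["eef_rot"]);t=np.array(s["tcp_pos"])
print("t",s["time"],"gap",s["finger_gap"],"yaw",np.arctan2(R[1,0],R[0,0]),"plate",p[2],"F",np.round(s["wrist_force"],1))
c,q=np.cos(p[2]),np.sin(p[2]);d=t[:2]-p[:2];print("board xyz mm",1000*np.array([c*d[0]+q*d[1],-q*d[0]+c*d[1],t[2]]))
for y in(-.125,0,.25):
    T=B(p,[-.08,y,.15])[0];print(y,"tool delta mm",(1000*R.T@(T-t)).round(1))
E
python3 go.py
```

```text
t 0.6 gap 0.012481423512380959 yaw 0.1132553410643593 plate 0.11072298633054303 F [0.3 0.2 0.5]
board xyz mm [-494.26460681 -606.76175771  231.07855219]
-0.125 tool delta mm [ 415.5 -480.7   81.3]
0 tool delta mm [ 415.8 -605.7   81.3]
0.25 tool delta mm [ 416.4 -855.7   81.4]
```

play_rows(
  targets=[
    [1,13,-15,0,0,0,0],
    [1,26,-30,0,0,0,0],
    [1,26,-30,0,0,0,0],
    [1,26,-30,0,0,0,0],
    [1,26,-30,0,0,0,0],
    [1,26,-30,0,0,0,0],
    [1,26,-30,0,0,0,0],
    [1,26,-30,0,0,0,0],
    [1,26,-30,0,0,0,0],
    [1,26,-30,10,0,0,0],
    [1,26,-30,10,0,0,0],
    [1,26,-30,10,0,0,0],
    [1,26,-30,10,0,0,0],
    [1,26,-30,10,0,0,0],
    [1,26,-30,10,0,0,0],
    [1,26,-30,10,0,0,0],
    [1,13,-15,10,0,0,0],
    [1,0,0,0,0,0,0],
    [1,0,0,0,0,0,0],
  ],
)

```text
time: 2.5
tcp_pos: [0.5226, -0.0798, 0.1511]
eef_rot: [[0.994, 0.114, -0.001], [0.114, -0.994, -0.0], [-0.001, 0.0, -1.0]]
wrist_force: [-0.3, 0.7, -0.5]
finger_gap: 0.0001
gripper_force: 0.0
```

```bash
python3 go.py;python3 - <<'E'
from h import *
im=ctrl.camera("side")[:,:,::-1];cv2.imwrite("pics/s1.png",cv2.resize(im,(800,600),interpolation=cv2.INTER_CUBIC))
E
```

```text
t 2.5 gap 6.381956190811907e-05 yaw 0.11379856588319788 plate 0.11072298633054303 F [-0.3  0.7 -0.5]
board xyz mm [ -79.01172885 -126.22099725  151.09871147]
-0.125 tool delta mm [-1.  -1.2  1.1]
0 tool delta mm [  -0.6 -126.2    1.1]
0.25 tool delta mm [ 2.000e-01 -3.762e+02  1.100e+00]
```

View pics/s1.png

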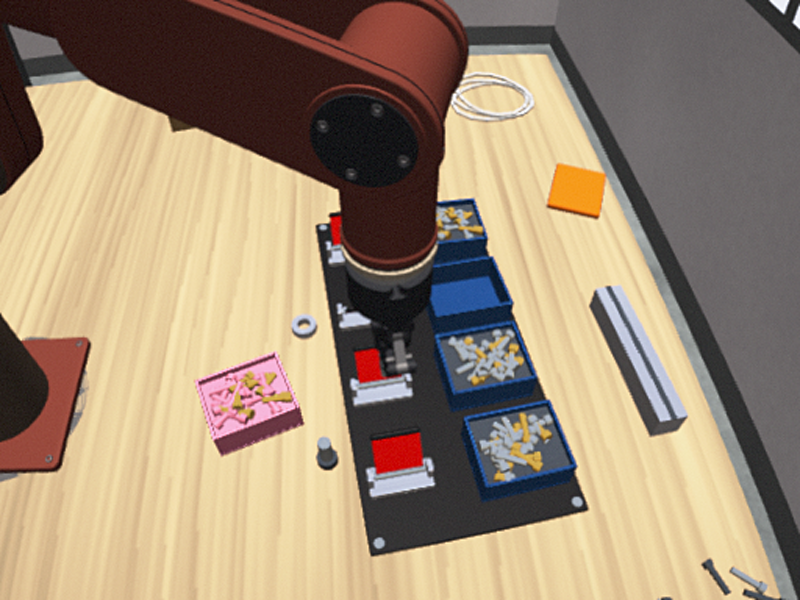

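The fingertip at (400,372) hangs over the gap between tags 3 and 4. I'll descend and push tag 4.

play_rows(
  targets=[
    [1,-1,-1,16,0,0,0],
    [1,0,0,16,0,0,0],
    [1,0,0,16,0,0,0],
    [1,0,0,16,0,0,0],
    [1,0,0,16,0,0,0],
    [1,0,0,16,0,0,0],
    [1,0,0,0,0,0,0],
    [1,0,7,0,0,0,0],
    [1,0,7,0,0,0,0],
    [1,0,7,0,0,0,0],
    [1,0,7,0,0,0,0],
    [1,0,7,0,0,0,0],
    [1,0,7,0,0,0,0],
    [1,0,7,0,0,0,0],
    [1,0,7,0,0,0,0],
    [1,0,3,0,0,0,0],
    [1,0,0,0,0,0,0],
    [1,0,0,0,0,0,0],
  ],
)

```text
time: 4.35
tcp_pos: [0.5282, -0.1376, 0.0552]
eef_rot: [[0.994, 0.111, -0.0], [0.111, -0.994, 0.0], [-0.0, -0.0, -1.0]]
wrist_force: [-0.2, -0.4, -0.0]
finger_gap: -0.0004
gripper_force: 0.0
```

```bash
python3 go.py;python3 - <<'E'
from h import *
im=ctrl.camera("side")[:,:,::-1];cv2.imwrite("pics/s2.png",cv2.resize(im,(800,600),interpolation=cv2.INTER_CUBIC))
E
```

```text
t 4.35 gap -0.000371446137507234 yaw 0.11164708058104764 plate 0.11072298633054303 F [-0.2 -0.4 -0. ]
board xyz mm [ -79.82012354 -184.32515055   55.17369843]
-0.125 tool delta mm [ -0.1 -59.4 -94.8]
0 tool delta mm [  -0.  -184.4  -94.8]
0.25 tool delta mm [ 2.000e-01 -4.344e+02 -9.470e+01]
```

View pics/s2.png

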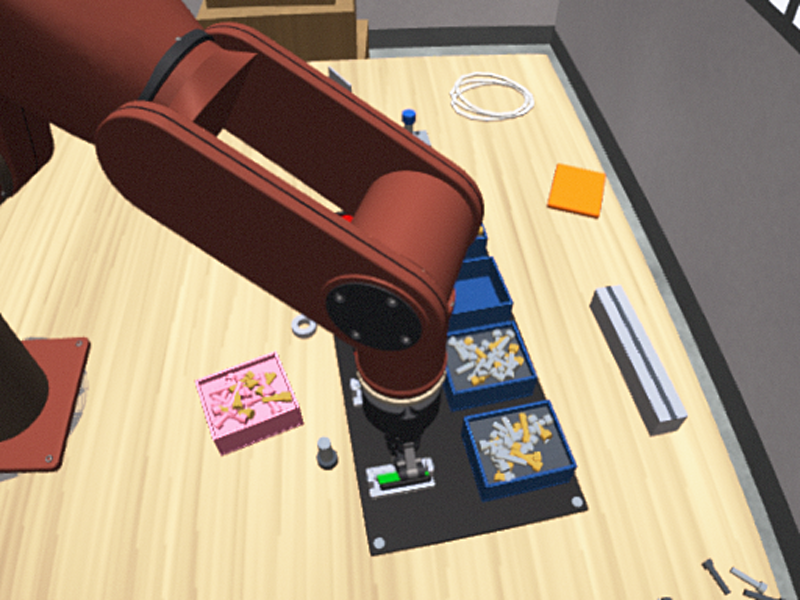

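Tag 4 now shows green at (390,478). I'll back off, rise, and go over to the gap between tags 2 and 3.

play_rows(
  targets=[
    [1,0,-10,0,0,0,0],
    [1,0,-20,0,0,0,0],
    [1,0,-15,-15,0,0,0],
    [1,0,-10,-30,0,0,0],
    [1,0,-10,-30,0,0,0],
    [1,0,-25,-10,0,0,0],
    [1,0,-30,0,0,0,0],
    [1,0,-30,0,0,0,0],
    [1,0,-24,0,0,0,0],
    [1,0,-10,0,0,0,0],
    [1,0,0,0,0,0,0],
    [1,0,0,0,0,0,0],
  ],
)

```text
time: 5.6
tcp_pos: [0.5078, 0.0449, 0.1403]
eef_rot: [[0.994, 0.112, 0.0], [0.112, -0.994, -0.0], [0.0, 0.0, -1.0]]
wrist_force: [0.7, 0.9, -0.4]
finger_gap: 0.0001
gripper_force: 0.0
```

```bash
python3 go.py
```

```text
t 5.6 gap 5.5250756698439234e-05 yaw 0.11241692961974942 plate 0.11072298633054303 F [ 0.7  0.9 -0.4]
board xyz mm [-79.91400626  -0.69756047 140.2980271 ]
-0.125 tool delta mm [ -0.3 124.3  -9.6]
0 tool delta mm [-0.1 -0.7 -9.7]
0.25 tool delta mm [   0.3 -250.7   -9.8]
```

Next, tag 3 (push +tool y), then back to the gap while staying low.

play_rows(
  targets=[
    [1,0,0,17,0,0,0],
    [1,0,0,17,0,0,0],
    [1,0,0,17,0,0,0],
    [1,0,0,17,0,0,0],
    [1,0,0,17,0,0,0],
    [1,0,0,0,0,0,0],
    [1,0,7,0,0,0,0],
    [1,0,7,0,0,0,0],
    [1,0,7,0,0,0,0],
    [1,0,7,0,0,0,0],
    [1,0,7,0,0,0,0],
    [1,0,7,0,0,0,0],
    [1,0,7,0,0,0,0],
    [1,0,7,0,0,0,0],
    [1,0,3,0,0,0,0],
    [1,0,0,0,0,0,0],
    [1,0,0,0,0,0,0],
    [1,0,-19,0,0,0,0],
    [1,0,-20,0,0,0,0],
    [1,0,-20,0,0,0,0],
  ],
)

```text
time: 7.6
tcp_pos: [0.5076, 0.046, 0.0553]
eef_rot: [[0.994, 0.111, -0.0], [0.111, -0.994, 0.0], [-0.0, -0.0, -1.0]]
wrist_force: [0.2, 0.5, 0.7]
finger_gap: 0.0003
gripper_force: 0.0
```

play_rows(
  targets=[
    [1,0,0,0,0,0,0],
    [1,0,-7,0,0,0,0],
    [1,0,-7,0,0,0,0],
    [1,0,-7,0,0,0,0],
    [1,0,-7,0,0,0,0],
    [1,0,-7,0,0,0,0],
    [1,0,-7,0,0,0,0],
    [1,0,-7,0,0,0,0],
    [1,0,-7,0,0,0,0],
    [1,0,-3,0,0,0,0],
    [1,0,0,0,0,0,0],
    [1,0,0,0,0,0,0],
    [1,0,19,0,0,0,0],
    [1,0,20,0,0,0,0],
    [1,0,10,-20,0,0,0],
    [1,0,0,-30,0,0,0],
    [1,0,0,-35,0,0,0],
    [1,0,0,0,0,0,0],
    [1,0,0,0,0,0,0],
  ],
)

```text
time: 9.5
tcp_pos: [0.5075, 0.0547, 0.1413]
eef_rot: [[0.994, 0.111, 0.002], [0.111, -0.994, -0.0], [0.002, 0.0, -1.0]]
wrist_force: [-0.4, -0.8, -1.5]
finger_gap: 0.0
gripper_force: 0.0
```

```bash
python3 go.py
```

```text
t 9.5 gap 2.4632777796173805e-05 yaw 0.11130130750450037 plate 0.11072298633054303 F [-0.4 -0.8 -1.5]
board xyz mm [-79.14651243   9.13149351 141.30077112]
-0.125 tool delta mm [ -0.9 134.1  -8.6]
0 tool delta mm [-0.8  9.1 -8.7]
0.25 tool delta mm [  -0.7 -240.9   -8.8]
```

Now over to the outer side of tag 1, with the tip at 140 mm, clear of the 78 mm tags.

play_rows(
  targets=[
    [1,-1,-15,0,0,0,0],
    [1,0,-30,0,0,0,0],
    [1,0,-30,0,0,0,0],
    [1,0,-30,0,0,0,0],
    [1,0,-30,0,0,0,0],
    [1,0,-30,0,0,0,0],
    [1,0,-30,0,0,0,0],
    [1,0,-26,0,0,0,0],
    [1,0,-15,0,0,0,0],
    [1,0,-5,0,0,0,0],
    [1,0,0,0,0,0,0],
    [1,0,0,0,0,0,0],
  ],
)

```text
time: 10.7
tcp_pos: [0.4786, 0.2937, 0.1399]
eef_rot: [[0.994, 0.111, -0.001], [0.111, -0.994, -0.001], [-0.001, 0.001, -1.0]]
wrist_force: [-0.4, -0.8, -0.2]
finger_gap: -0.0001
gripper_force: 0.0
```

```bash
python3 go.py;python3 - <<'E'
from h import *
im=ctrl.camera("side")[:,:,::-1];cv2.imwrite("pics/s3.png",cv2.resize(im,(800,600),interpolation=cv2.INTER_CUBIC))
E
```

```text
t 10.7 gap -0.00014418559527486653 yaw 0.11136655058142106 plate 0.11072298633054303 F [-0.4 -0.8 -0.2]
board xyz mm [-81.38275157 249.79201946 139.86474286]
-0.125 tool delta mm [  1.1 374.8  -9.9]
0 tool delta mm [  1.2 249.8 -10. ]
0.25 tool delta mm [  1.4  -0.2 -10.1]
```

View pics/s3.png

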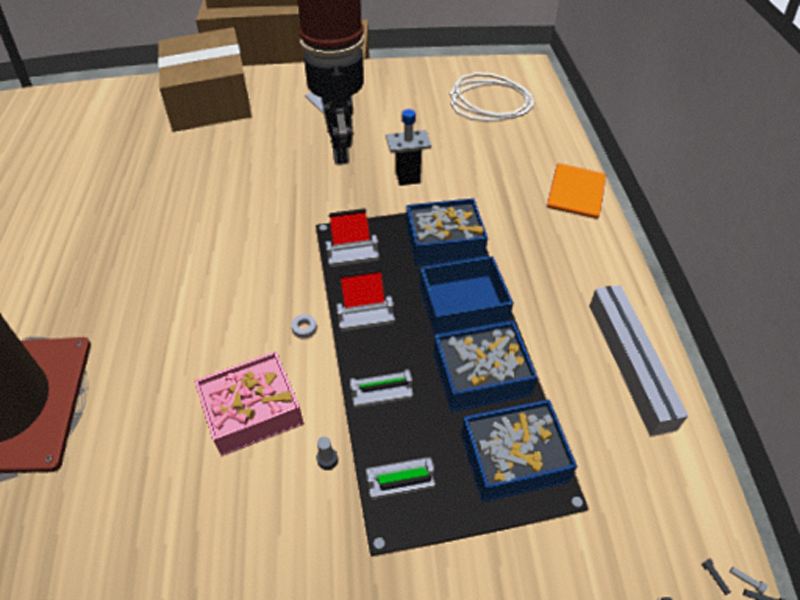

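Tags 3 (382,383) and 4 (402,475) show green, tag 2 (363,290) shows red, and the bins and bystanders haven't moved. Only tag 1 (350,230) remains.

play_rows(
  targets=[
    [1,0,0,17,0,0,0],
    [1,1,0,17,0,0,0],
    [1,0,0,17,0,0,0],
    [1,0,0,17,0,0,0],
    [1,0,0,17,0,0,0],
    [1,0,0,0,0,0,0],
    [1,0,7,0,0,0,0],
    [1,0,7,0,0,0,0],
    [1,0,7,0,0,0,0],
    [1,0,7,0,0,0,0],
    [1,0,7,0,0,0,0],
    [1,0,7,0,0,0,0],
    [1,0,7,0,0,0,0],
    [1,0,7,0,0,0,0],
    [1,0,3,0,0,0,0],
    [1,0,0,0,0,0,0],
    [1,0,0,0,0,0,0],
    [1,0,-19,0,0,0,0],
    [1,0,-20,0,0,0,0],
    [1,0,-20,0,0,0,0],
  ],
)

```text
time: 12.75
tcp_pos: [0.4797, 0.2955, 0.0553]
eef_rot: [[0.994, 0.111, 0.0], [0.111, -0.994, 0.0], [0.0, -0.0, -1.0]]
wrist_force: [0.1, 0.1, -0.3]
finger_gap: -0.0
gripper_force: 0.0
```

play_rows(
  targets=[
    [1,0,0,-20,0,0,0],
    [1,0,0,-30,0,0,0],
    [1,0,0,-40,0,0,0],
    [1,0,0,-20,0,0,0],
    [1,0,0,0,0,0,0],
    [1,0,0,0,0,0,0],
    [1,0,0,0,0,0,0],
  ],
)

```text
time: 13.45
tcp_pos: [0.4786, 0.2942, 0.1634]
eef_rot: [[0.994, 0.112, -0.003], [0.112, -0.994, -0.001], [-0.003, 0.001, -1.0]]
wrist_force: [0.1, -0.5, -0.1]
finger_gap: -0.0004
gripper_force: 0.0
```

```bash
python3 - <<'E'
from h import *
im=ctrl.camera("side")[:,:,::-1];cv2.imwrite("pics/s4.png",cv2.resize(im,(800,600),interpolation=cv2.INTER_CUBIC))
E
```

```text
(no output)
```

View pics/s4.png

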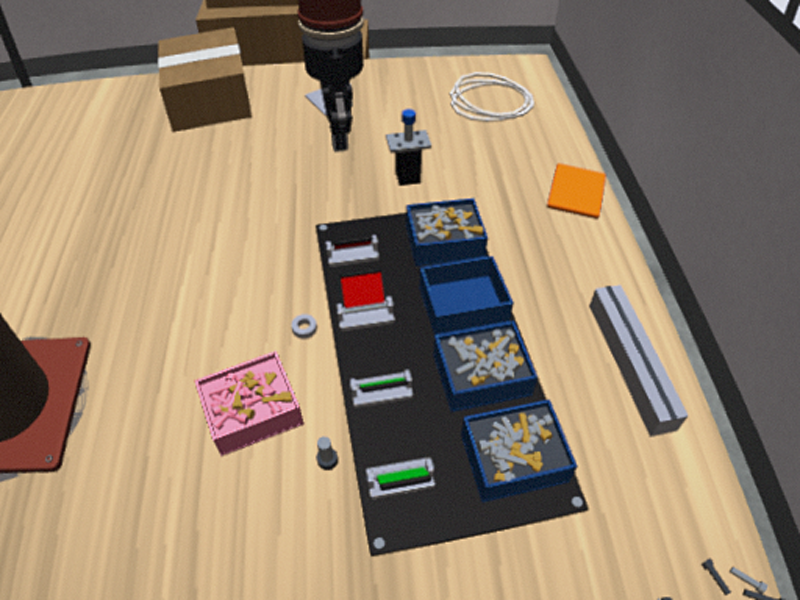

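Tag 1 (353,245) now leans to −y, so its shaded red underside faces the camera and green is up. Tag 2 is red and tags 3 and 4 are green. Nothing else has moved.

```bash
python3 -c "
from station import ctrl
print(ctrl.job_done())"
```

```text
the job is handed in; nothing more can be done
None
```

I pushed over all four tags, since all of them were wrong: the three full bins now show green and the empty bin shows red. Nothing else moved in the last camera picture, and the job was handed in at about 13.5 s of the 54 s (no verdict came back).

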